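# Put the socket set back in its holders

### The arm

A 6-joint arm with a two-finger parallel gripper is mounted at the origin on the work surface; the furniture and walls round the work are solid. World frame = base frame: x ahead of the robot, y to its left, z up, the work surface at z = 0. Lengths are in mm, angles in rad, forces in N, time in s.
With the tool pointing down it reaches from about 275 to 725 mm from the base axis. Payload 15.9 kg.
Tool frame: the origin (TCP) lies at the very end of the fingers, on their centre line; the grasp point (between the pads) lies 19 mm behind it; z points along the fingers, y is the line along which they close (so a half turn about z gives the same grasp; the last joint's range is limited). The gripper opens to 85 mm and grips with 20 to 120 N. Pads are 22 mm wide; open, the fingers measure 114 mm over their backs; the gripper's body (76 mm by 85 mm) begins 54 mm behind the grasp point. The pads swing forward as they close: fully open they stand 13 mm farther back than shut.
Start: joints at [-1.205, 0.213, -0.034, 1.323, 0, 1.571], TCP at [178.841, -466.906, 204.806] pointing down, gripper open.
Joint ranges: [-2.98, 2.98], [-0.74, 1.72], [-1.14, 1.35], [-2.1, 2.04], [-1.57, 1.44], [-3.14, 3.14]. Speed limits (rad/s): [1.89, 1.89, 2.39, 2.57, 3.14, 3.14].

### API

Orientations are given as a unit quaternion [w, x, y, z].
In Python, from plant import * gives the robot as it stands.
- The arm moves only by the tool play_rows, never from a script. Its argument "plan" is one flat list of numbers, 5 for each row, row after row: the opening, from 0 (shut) to 1 (fully open), then the shift along the tool's x, y, z scaled (see below), then the turn about the tool's z scaled (see below). In form: [fingers, x, y, z, turn, fingers, x, y, z, turn, ...]. A call has 1 to 8 rows; each row is the pose to reach, as a shift and turn from the pose commanded when the call began, along the tool's axes at that moment, turning the shorter way round; what a row does not reach only later rows make up. The controller multiplies each number of a shift by 0.8 m and each number of a turn by 180 degrees. A row lasts 1/12 s, in which the tool goes at most 41.7 mm and 7.16 degrees, less where a joint would pass 70% of its speed; a pose out of reach is approached as far as the arm can. A call with a number of a shift or a turn outside -1 to 1 is refused whole. A call with a gripper value outside its range is refused whole. The fingers move at their own pace and stop on an object; "grip_force" is the grip in N (left out, the last holds). Time passes only in rows, so rows that repeat a pose let the fingers close. It gives the time, the measured TCP pose, the force, the opening and the grip force at its end, in the units of the state.
- observe(): the state, without advancing time (a new reading comes with each control period).
- get_image(name): name is "side" or "top"; returns (picture, depth): 400x640x3 uint8, red, green, blue; 400x640 float32, mm along the optical axis (not along the pixel's ray), 0 where there is no reading.
- camera_model(name): a dict with "camera_matrix" (3x3 intrinsics, pixels), "rvec" (rotation vector, rad) and "tvec" (3), from world to camera coordinates, as OpenCV has them. Camera axes: x right, y down, z forward; pixel columns grow to the right and rows downward; lengths in mm; the calibration is good to about 2 mm. A picture is of the moment at which its call begins. camera_model takes no time and is no camera call.
- job_done(): hands the job in; it is judged then, once.
The state is a dict: "t": time; "qpos": joint angles; "qd": joint speeds; "effort": joint torques, N m; "ee_pos": TCP position; "orientation": TCP orientation; "force": force on the tool from outside, world axes, zero at the start; "torque": the same for the moment, N m; "opening": finger opening in mm; "grip_force": force on a finger pad.
Only numpy, scipy, OpenCV 4.12 (cv2) and the standard library are available. Lean on these libraries where they do the work, as an engineer would, in place of code of your own. Each camera call takes 0.05 s, during which the arm holds its last target. There are 200 camera calls.

### The job

Put the loose socket set away: stand each of the three steel sockets upright, fully down, in the grey holder whose round well is made for its size, and lay the ratchet handle flat inside the long low tray. Leave the jar and the roll of black tape where they stand.

Things in the scene. Friction and masses are not known exactly. Their poses are not given: they have to be found in the camera images.
- small_socket_mid (a point): small deep impact socket: dark steel cylinder 28 mm in diameter, 80 mm tall, standing upright on the bench, hexagonal mouth up, about 0.2 kg. This point is its centre, 40 mm above its foot; z runs up its axis.
- medium_socket_mid (a point): medium deep impact socket: dark steel cylinder 40 mm in diameter, 80 mm tall, standing upright, hexagonal mouth up, about 0.3 kg. This point is its centre, 40 mm above its foot; z runs up its axis.
- large_socket_mid (a point): large deep impact socket: dark steel cylinder 52 mm in diameter, 80 mm tall, standing upright, hexagonal mouth up, about 0.5 kg. This point is its centre, 40 mm above its foot; z runs up its axis.
- ratchet_mid (a point): ratchet handle, 190 mm long, lying flat on the bench, about 0.3 kg. The round head (34 mm wide, 30 mm high) is at the -y end, the black handle (16 mm wide, 17 mm high) at the +y end. This point is half-way along, 8.5 mm above its underside, at the inner end of the black grip, where it is about 16 mm wide; the centre of mass lies about 22 mm from here towards the head. y runs along it, z up.
- small_holder_mouth (a point): grey square holder 88 x 88 mm with the smallest round well, 38 mm in diameter: the place of the 28 mm socket. Fixed, in line with the other two at 90 mm spacing on a black baseplate. This point is the centre of the well's mouth, level with the holder's top, 32 mm above the bench; the well is 18 mm deep with a flat floor, and its rim has a 5 mm 45-degree chamfer. z up, x along the row.
- medium_holder_mouth (a point): grey square holder 88 x 88 mm with the middle-sized round well, 50 mm in diameter: the place of the 40 mm socket. Otherwise as the small holder; this point is the centre of the well's mouth, 32 mm above the bench, well 18 mm deep.
- large_holder_mouth (a point): grey square holder 88 x 88 mm with the largest round well, 62 mm in diameter: the place of the 52 mm socket. Otherwise as the small holder; this point is the centre of the well's mouth, 32 mm above the bench, well 18 mm deep.
- ratchet_bay (a point): long low grey tray on the bench, fixed, 244 x 68 mm outside, 224 x 50 mm inside, for the ratchet (head to either end). Its floor is 5 mm above the bench and its rim 15 mm; the long sides are cut away over the middle 80 mm to make room for fingers. This point is the centre of the floor's top; y runs along the tray, z up.
- nail_jar: round clear jar with a blue lid, 67 mm in diameter, 86 mm tall, standing on the bench: leave it alone. Origin at the centre of its underside.
- insulating_tape: small roll of black tape, 58 mm in diameter, 19 mm high, lying flat on the bench: leave it alone. Origin at the centre of its underside.
There are look-alikes about, which are no part of the job. What is shaped like the part that bears medium_socket_mid but purple is not meant.

How it is judged (in metres and radians):
At the end, for the whole second after the job is handed in: Sockets upright (0.1 rad) on the floor of their own wells (axes within 9 mm, centres under 26 mm above the mouths); ratchet flat in the tray (middles within 25 mm, aligned within 0.2 rad, under 13 mm above the floor); all at rest; jar and tape moved under 30 mm (horizontal distance between small_socket_mid and small_holder_mouth below 0.009 m and z of small_socket_mid in the frame of small_holder_mouth below 0.026 m and angle between each of small_socket_mid, medium_socket_mid, large_socket_mid, ratchet_mid's own z axis and vertical below 0.1 rad and horizontal distance between medium_socket_mid and medium_holder_mouth below 0.009 m and z of medium_socket_mid in the frame of medium_holder_mouth below 0.026 m and horizontal distance between large_socket_mid and large_holder_mouth below 0.009 m and z of large_socket_mid in the frame of large_holder_mouth below 0.026 m and horizontal distance between ratchet_mid and ratchet_bay below 0.025 m and angle between the y axis of ratchet_mid and the y axis of ratchet_bay, either way round below 0.2 rad and z of ratchet_mid in the frame of ratchet_bay below 0.013 m and linear speed of each of small_socket, medium_socket, large_socket, ratchet below 0.02 m/s); the robot touches nothing.
It fails at once if the jar was moved or knocked (more than 30 mm) (distance of nail_jar from where it was at the start of the episode above 0.03 m).
It fails at once if the roll of tape was moved (more than 30 mm) (distance of insulating_tape from where it was at the start of the episode above 0.03 m).
It also fails if it takes over 109 s, if anything falls off the work surface, if the arm or the gripper's body presses on something with over 40 N, if the wrist force passes 120 N, or if a joint passes its speed limit or range.

## Working session

There is one attempt and no reset: what is moved stays moved. The work goes in short steps, Python scripts to look and compute and a tool call to move; the robot and the scene stay as the last step left them, time stands still between calls to the robot, and variables do not carry over. Pictures are saved under pics/ and viewed, at most 14 in all, crops included, and the job is handed in when it is done.

Besides the shell and the picture viewer there is one more tool, called after "Emit:" by a JSON object that holds its "api" and its "payload", one argument or row to a line. play_rows: Moves the arm, as the interface text tells. Its arguments: {"type":"object","properties":{"plan":{"type":"array"},"grip_force":{"type":"number"}},"required":["plan"]}

```bash
mkdir -p pics; cat > h.py <<'E'
from plant import *
import numpy as np, cv2
def cam(n):
    c=camera_model(n);R=cv2.Rodrigues(np.array(c["rvec"],float))[0];return np.array(c["camera_matrix"],float),R,np.array(c["tvec"],float).ravel()
def atz(n,u,v,z):
    K,R,t=cam(n);d=R.T@np.linalg.inv(K)@[u,v,1];o=-R.T@t
    return o+d*(z-o[2])/d[2]
def cloud(n,dep):
    K,R,t=cam(n);v,u=np.indices(dep.shape)
    p=np.stack([(u-K[0,2])/K[0,0]*dep,(v-K[1,2])/K[1,1]*dep,dep],-1)
    return (p-t)@R
E
python3 - <<'E'
from h import *
for n in("top","side"):
    im,d=get_image(n);np.savez(f"{n}0.npz",im=im,d=d)
    cv2.imwrite(f"pics/{n}0.png",im[...,::-1]); K,R,t=cam(n);print(n,-R.T@t,K[0,0],R[2])
s=observe();print(s)
E
```

```text
top [ 431.02762104   74.45166635 1100.75047119] 437.24413745995884 [ 0.10978174  0.02003927 -0.99375369]
side [ 390.49334161 -688.82321747  375.86799078] 431.1383661536643 [ 0.18305148  0.91428795 -0.36134429]
{'t': 0.1, 'qpos': array([-1.20499714e+00,  2.13283160e-01, -3.49861096e-02,  1.32353019e+00,
        1.26225313e-05,  1.57078064e+00]), 'qd': array([ 6.77253856e-04, -3.26162861e-03,  1.47539666e-03,  9.43784806e-05,
        2.84321821e-04,  5.91497054e-05]), 'effort': array([ 1.84747929e-03, -6.87249970e+01,  4.87805700e+01,  1.22450778e-02,
        1.04998549e-04, -5.95397591e-05]), 'ee_pos': array([ 178.72836248, -466.59505765,  204.38162529]), 'orientation': array([-4.94347772e-04,  9.83318895e-01,  1.81889248e-01, -8.50155675e-05]), 'force': array([ 0.7414346 , -0.49810197,  0.41438538]), 'torque': array([-0.01509907,  0.02499859,  0.00991882]), 'grip_force': 0.0, 'opening': 85.59121612195214}
```

View pics/top0.png

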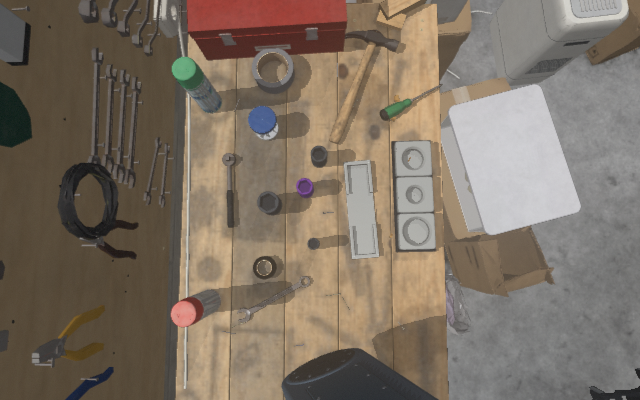

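View pics/side0.png

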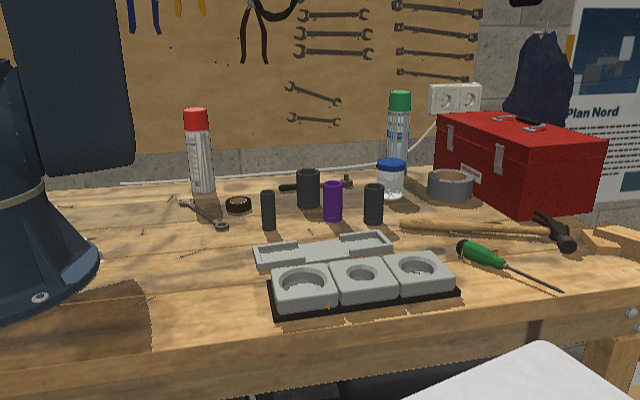

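The top view shows these candidates:
- **Dark sockets:** (319,156), (269,203) and (313,243). The purple decoy is at (305,187).
- **Wells:** (413,158), (414,194) and (416,231).
- **Tray:** (361,210).
- **Ratchet:** (230,190). The look-alike wrench is at (275,298).
- **Tape:** black roll at (264,267). The look-alike is the grey roll at (272,70).
- **Jar:** blue lid at (263,120). The look-alikes are the spray cans.

Next I'll check one close crop and fit the shapes from depth.

```bash
python3 - <<'E'
from h import *
f=np.load("top0.npz");im,d=f["im"],f["d"]
c=im[130:280,215:445];cv2.imwrite("pics/crop1.png",cv2.resize(c,None,fx=3.4,fy=3.4,interpolation=cv2.INTER_CUBIC)[...,::-1])
P=cloud("top",d)
def blob(name,u,v,r,z0,z1):
    q=P[v-r:v+r+1,u-r:u+r+1].reshape(-1,3);q=q[(q[:,2]>z0)&(q[:,2]<z1)]
    (cx,cy),(w,h),a=cv2.minAreaRect(q[:,:2].astype(np.float32))
    cc,cr=cv2.minEnclosingCircle(q[:,:2].astype(np.float32))
    print(name,len(q),"rect",np.round([cx,cy,w,h,a],1),"circ",np.round(cc,1),round(cr,1),"zmed",np.median(q[:,2]).round(1))
for n,u,v in(("A",319,154),("B",269,202),("C",313,242),("purple",305,186)): blob(n,u,v,15,72,90)
blob("jar",263,118,22,75,100); blob("tape",264,267,18,12,30)
blob("rat",230,190,40,6,45)
for n,u,v in(("h1",413,158),("h2",414,194),("h3",416,231)): blob(n,u,v,22,27,40); blob(n+"well",u,v,12,5,22)
blob("tray",361,210,52,10,20)
for u,v in((300,200),(380,300),(250,240)):print(P[v,u])
E
```

```text
A 117 rect [646.2  87.8  35.8  38.1  89.9] circ [646.8  87.5] 20.4 zmed 79.3
B 189 rect [530.8 206.7  51.2  50.2  43.4] circ [530.6 207.7] 26.4 zmed 79.3
C 57 rect [4.337e+02 9.910e+01 2.550e+01 2.560e+01 2.000e-01] circ [434.  100.1] 13.9 zmed 79.3
purple 121 rect [568.6 121.9  37.9  38.7  89.9] circ [568.5 121.1] 19.9 zmed 79.0
jar 623 rect [729.1 223.5  66.3  65.9  77.8] circ [730.  223.5] 34.3 zmed 85.4
tape 273 rect [376.4 222.3  53.6  54.7   0.6] circ [376.  221.7] 28.0 zmed 18.0
rat 605 rect [573.3 310.6 197.8 207.5   1.2] circ [586.5 311.9] 133.2 zmed 14.2
h1 1045 rect [ 6.385e+02 -1.463e+02  9.940e+01  8.940e+01  4.000e-01] circ [ 637.4 -147.6] 64.5 zmed 31.6
h1well 300 rect [ 646.  -147.8   47.3   47.1    5.3] circ [ 645.9 -147.9] 24.6 zmed 13.9
h2 1332 rect [ 555.3 -148.2  111.2   88.1    1.6] circ [ 555.2 -149.4] 70.0 zmed 31.7
h2well 174 rect [ 556.6 -150.1   35.8   34.4   89.7] circ [ 555.6 -149.8] 18.7 zmed 14.1
h3 908 rect [ 4.696e+02 -1.501e+02  9.720e+01  8.930e+01  1.000e-01] circ [ 470.8 -149.7] 64.2 zmed 31.3
h3well 493 rect [ 465.1 -151.7   58.8   59.4   89.2] circ [ 465.1 -152.1] 30.8 zmed 13.9
tray 1150 rect [521.5 -27.9 244.7 253.9   2.8] circ [534.1 -26.3] 167.0 zmed 14.0
[543.26993933 135.40620739   1.47530694]
[296.07297314 -62.83084735   1.20738874]
[442.4067932  260.46370138   1.39781947]
```

View pics/crop1.png

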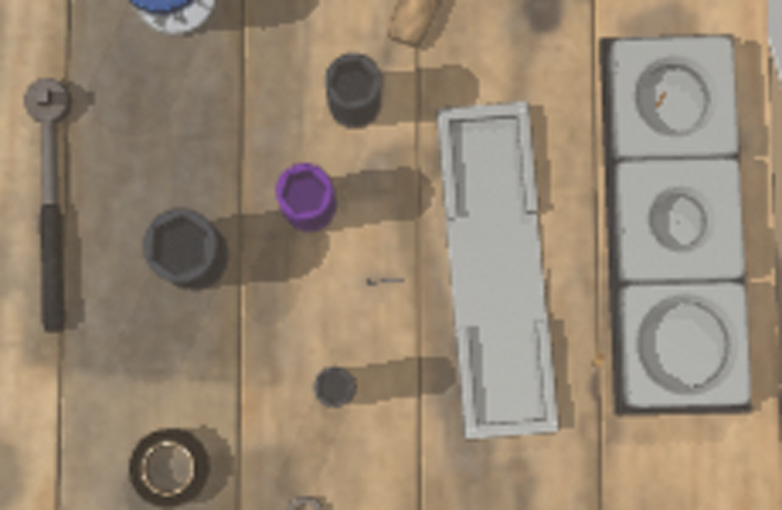

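The crop confirms the choice. The medium socket is at (319,156), the large at (269,203) and the small at (313,243). Purple is excluded. Their wells from top to bottom are medium, small, large. Next I'll get the ratchet and tray poses.

```bash
python3 - <<'E'
from h import *
f=np.load("top0.npz");im,d=f["im"],f["d"];P=cloud("top",d)
def sel(u0,u1,v0,v1,z0,z1):
    q=P[v0:v1,u0:u1].reshape(-1,3);return q[(q[:,2]>z0)&(q[:,2]<z1)]
q=sel(218,243,150,232,8,45);print("rat",len(q),cv2.minAreaRect(q[:,:2].astype(np.float32)),q.min(0),q.max(0))
for x in range(480,680,20):
    s=q[abs(q[:,0]-x)<10]
    if len(s):print(x,len(s),np.round([s[:,1].min(),s[:,1].max(),s[:,2].max()],1))
q=sel(342,382,158,262,11,22);q=q[q[:,1]>-85];print("tray",len(q),cv2.minAreaRect(q[:,:2].astype(np.float32)))
q=sel(392,437,138,255,28,40);print("row",cv2.minAreaRect(q[:,:2].astype(np.float32)))
E
```

```text
rat 473 ((568.708984375, 315.4540710449219), (188.85789489746094, 33.19150924682617), 1.0710786581039429) [474.39045105 300.31220731   8.00132036] [663.17287997 333.56015077  31.77857211]
480 43 [301.9 317.7  19. ]
500 55 [301.9 330.7  19.8]
520 48 [302.5 318.6  18.6]
540 48 [305.1 318.8  18.5]
560 41 [305.7 319.2  19. ]
580 30 [308.7 317.4  17.1]
600 36 [309.2 320.7  14.4]
620 34 [309.5 320.9  18.4]
640 97 [300.3 333.6  31.8]
660 41 [302.9 331.9  31.4]
tray 621 ((520.7449951171875, -16.970016479492188), (244.07879638671875, 68.12808227539062), 4.627373695373535)
row ((554.7029418945312, -148.19061279296875), (267.9465026855469, 88.98251342773438), 1.2038404941558838)
```

Emit:
{"api": "play_rows", "payload": {
  "plan": [1, 0, 0, 0, 0.04, 1, 0, 0, 0, 0.08, 1, 0, 0, 0, 0.1165, 1, 0, 0, 0, 0.1165],
  "grip_force": 60
}}

```text
t: 0.43
ee_pos: [178.8, -466.7, 204.5]
orientation: [-0.0, 1.0, -0.003, -0.0]
force: [0.2, -0.2, 0.1]
opening: 85.2
grip_force: 0.0
```

Emit:
{"api": "play_rows", "payload": {
  "plan": [1, 0.319, -0.708, 0, 0, 1, 0.319, -0.708, 0, 0, 1, 0.319, -0.708, 0, 0, 1, 0.319, -0.708, 0, 0, 1, 0.319, -0.708, 0, 0, 1, 0.319, -0.708, 0, 0, 1, 0.319, -0.708, 0, 0, 1, 0.319, -0.708, 0, 0]
}}

```text
t: 1.1
ee_pos: [315.1, -163.3, 204.9]
orientation: [0.0, 1.0, 0.002, 0.0]
force: [0.8, -0.1, -0.2]
opening: 85.3
grip_force: 0.0
```

Emit:
{"api": "play_rows", "payload": {
  "plan": [0.6, 0.148, -0.328, 0, 0, 0.6, 0.148, -0.328, 0, 0, 0.6, 0.148, -0.328, 0, 0, 0.6, 0.148, -0.328, 0, 0, 0.6, 0.148, -0.328, 0, 0, 0.6, 0.148, -0.328, 0, 0, 0.6, 0.148, -0.328, 0, 0, 0.6, 0.148, -0.328, 0, 0]
}}

```text
t: 1.77
ee_pos: [432.9, 32.0, 204.5]
orientation: [-0.016, 1.0, 0.027, -0.001]
force: [-0.3, -1.0, -0.2]
opening: 50.9
grip_force: 0.0
```

Emit:
{"api": "play_rows", "payload": {
  "plan": [0.6, 0, 0, 0, 0, 0.6, 0, 0, 0, 0, 0.6, 0, 0, 0, 0]
}}

```text
t: 2.02
ee_pos: [431.5, 30.4, 204.9]
orientation: [-0.016, 1.0, 0.023, -0.001]
force: [-0.3, -0.2, 0.4]
opening: 51.0
grip_force: 0.0
```

```bash
python3 - <<'E'
from h import *
s=observe();print(s['qpos'].round(3),s['ee_pos'].round(1),s['orientation'].round(4))
im,d=get_image("side");cv2.imwrite("pics/s1.png",im[...,::-1])
E
```

```text
[ 0.045  0.075 -0.197  1.3    0.032  3.14 ] [431.5  30.4 204.9] [-1.600e-02  9.996e-01  2.340e-02 -8.000e-04]
```

View pics/s1.png

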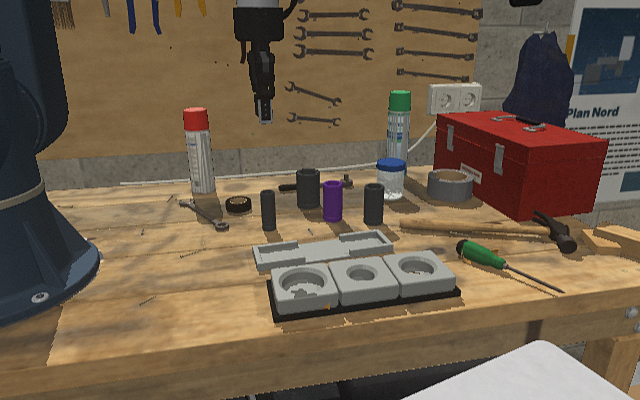

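The last joint is at its limit, so I'll turn half round, to yaw 180°, which gives the same grasp.

Emit:
{"api": "play_rows", "payload": {
  "plan": [0.6, 0, 0, 0, -0.3, 0.6, 0, 0, 0, -0.3, 0.6, 0, 0, 0, -0.3, 0.6, 0, 0, 0, -0.3, 0.6, 0, 0, 0, -0.3, 0.6, 0, 0, 0, -0.3, 0.6, 0, 0, 0, -0.3, 0.6, 0, 0, 0, -0.3]
}}

```text
t: 2.73
ee_pos: [431.6, 30.4, 205.0]
orientation: [-0.015, 0.878, 0.478, 0.007]
force: [0.2, 0.6, -0.1]
opening: 50.9
grip_force: 0.0
```

Emit:
{"api": "play_rows", "payload": {
  "plan": [0.6, 0, 0, 0, -0.3, 0.6, 0, 0, 0, -0.3, 0.6, 0, 0, 0, -0.3, 0.6, 0, 0, 0, -0.3, 0.6, 0, 0, 0, -0.3, 0.6, 0, 0, 0, -0.3, 0.6, 0, 0, 0, -0.3, 0.6, 0, 0, 0, -0.3]
}}

```text
t: 3.4
ee_pos: [431.6, 30.4, 205.1]
orientation: [-0.01, 0.566, 0.824, 0.013]
force: [-0.5, 0.6, -0.8]
opening: 51.1
grip_force: 0.0
```

Emit:
{"api": "play_rows", "payload": {
  "plan": [0.6, 0, 0, 0, -0.3, 0.6, 0, 0, 0, -0.3, 0.6, 0, 0, 0, -0.3, 0.6, 0, 0, 0, -0.3, 0.6, 0, 0, 0, -0.3, 0.6, 0, 0, 0, -0.3, 0.6, 0, 0, 0, -0.3, 0.6, 0, 0, 0, -0.3]
}}

```text
t: 4.07
ee_pos: [431.6, 30.4, 205.1]
orientation: [-0.003, 0.13, 0.991, 0.016]
force: [-0.2, -0.4, 0.2]
opening: 51.1
grip_force: 0.0
```

```bash
cat >> h.py <<'E'
from scipy.spatial.transform import Rotation as Ro
def to(x=None,y=None,z=None,yaw=None):
    s=observe();p=s['ee_pos'];w,a,b,c=s['orientation'];R=Ro.from_quat([a,b,c,w])
    t=np.array([p[i] if v is None else v for i,v in enumerate((x,y,z))])
    M=R.as_matrix();cy=np.degrees(np.arctan2(M[1,0],M[0,0]))
    print("at",p.round(1),"yaw",cy.round(2),"tilt",np.degrees(np.arccos(-M[2,2])).round(2),"j6",s['qpos'][5].round(3),"F",s['force'].round(1),"open",round(s['opening'],1))
    print("shift",(R.inv().apply(t-p)/800).round(4),"turn",None if yaw is None else round(-(((yaw-cy+180)%360)-180)/180,4))
E
python3 -c "
from h import *
to(433.8,99.5,205,180)"
```

```text
at [431.6  30.4 205.1] yaw 165.08 tilt 1.84 j6 0.305 F [-0.2 -0.4  0.2] open 51.1
shift [0.0196 0.0841 0.0028] turn -0.0829
```

Emit:
{"api": "play_rows", "payload": {
  "plan": [0.6, 0.0196, 0.0841, 0.003, -0.04, 0.6, 0.0196, 0.0841, 0.003, -0.083, 0.6, 0.0196, 0.0841, 0.003, -0.083, 0.6, 0.0196, 0.0841, 0.003, -0.083, 0.6, 0.0196, 0.0841, 0.003, -0.083]
}}

```text
t: 4.48
ee_pos: [434.5, 99.5, 204.8]
orientation: [-0.001, 0.004, 1.0, 0.016]
force: [0.3, -0.3, -0.3]
opening: 51.4
grip_force: 0.0
```

```bash
python3 -c "
from h import *
to(433.8,99.5,38,180)"
```

```text
at [434.5  99.5 204.8] yaw 179.56 tilt 1.84 j6 0.209 F [ 0.3 -0.3 -0.3] open 51.4
shift [ 0.0003 -0.0066  0.2084] turn -0.0025
```

Emit:
{"api": "play_rows", "payload": {
  "plan": [0.6, 0.0003, -0.0017, 0.052, 0, 0.6, 0.0003, -0.0033, 0.104, 0, 0.6, 0.0003, -0.005, 0.15, 0, 0.6, 0.0003, -0.006, 0.185, 0, 0.6, 0.0003, -0.0066, 0.2084, 0, 0.6, 0.0003, -0.0066, 0.2084, 0, 0.6, 0.0003, -0.0066, 0.2084, 0]
}}

```text
t: 5.07
ee_pos: [433.5, 99.2, 38.0]
orientation: [-0.002, 0.004, 1.0, 0.016]
force: [0.4, -0.4, 0.7]
opening: 51.1
grip_force: 0.0
```

Emit:
{"api": "play_rows", "payload": {
  "plan": [0.2, 0, 0, 0, 0, 0.2, 0, 0, 0, 0, 0.2, 0, 0, 0, 0, 0.2, 0, 0, 0, 0, 0.2, 0, 0, 0, 0, 0.2, 0, 0, 0, 0],
  "grip_force": 50
}}

```text
t: 5.57
ee_pos: [435.6, 100.2, 39.6]
orientation: [0.0, 0.003, 1.0, 0.016]
force: [-0.9, -1.4, 8.7]
opening: 26.1
grip_force: 48.6
```

Emit:
{"api": "play_rows", "payload": {
  "plan": [0.2, 0, 0, -0.03, 0, 0.2, 0, 0.003, -0.08, 0, 0.2, 0, 0.004, -0.13, 0, 0.2, 0, 0.005, -0.17, 0, 0.2, 0, 0.005, -0.17, 0, 0.2, 0, 0.005, -0.17, 0]
}}

```text
t: 6.07
ee_pos: [435.9, 99.9, 176.4]
orientation: [0.001, 0.003, 1.0, 0.017]
force: [0.6, 0.1, -2.7]
opening: 26.3
grip_force: 50.4
```

```bash
python3 -c "
from h import *
to(555.3,-149,175,180)
im,d=get_image('side');cv2.imwrite('pics/s2.png',cv2.resize(im[60:260,180:460],None,fx=2.5,fy=2.5)[...,::-1])"
```

```text
at [435.9  99.9 176.4] yaw 179.62 tilt 1.91 j6 0.208 F [ 0.6  0.1 -2.7] open 26.3
shift [-0.1513 -0.3101 -0.0083] turn -0.0021
```

View pics/s2.png

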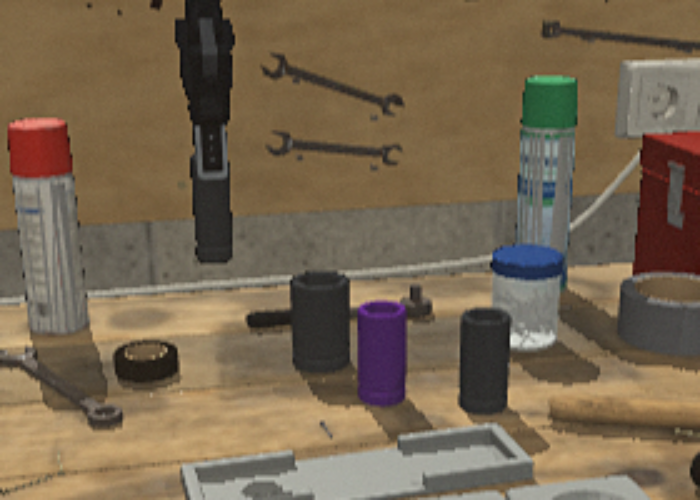

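The small socket is held upright, at about (212,210) in the crop. Moving it to its well.

Emit:
{"api": "play_rows", "payload": {
  "plan": [0.2, -0.1513, -0.3101, -0.008, 0, 0.2, -0.1513, -0.3101, -0.008, 0, 0.2, -0.1513, -0.3101, -0.008, 0, 0.2, -0.1513, -0.3101, -0.008, 0, 0.2, -0.1513, -0.3101, -0.008, 0, 0.2, -0.1513, -0.3101, -0.008, 0, 0.2, -0.1513, -0.3101, -0.008, 0, 0.2, -0.1513, -0.3101, -0.008, 0]
}}

```text
t: 6.78
ee_pos: [554.4, -153.5, 169.7]
orientation: [-0.002, 0.005, 1.0, 0.016]
force: [1.7, -0.1, -2.3]
opening: 25.8
grip_force: 50.4
```

Emit:
{"api": "play_rows", "payload": {
  "plan": [0.2, 0, 0, 0, 0, 0.2, 0, 0, 0, 0]
}}

```text
t: 6.95
ee_pos: [553.1, -148.8, 170.9]
orientation: [-0.002, 0.003, 1.0, 0.016]
force: [0.5, 0.2, -2.6]
opening: 25.9
grip_force: 50.4
```

```bash
python3 -c "
from h import *
to(555.3,-149,90,180);to(555.3,-149,54.5,180)
im,d=get_image('top');cv2.imwrite('pics/t2.png',cv2.resize(im[130:280,300:460],None,fx=3.7,fy=3.7)[...,::-1])"
```

```text
at [ 553.1 -148.8  170.9] yaw 179.62 tilt 1.91 j6 -0.274 F [ 0.5  0.2 -2.6] open 25.9
shift [-0.0032 -0.0036  0.1011] turn -0.0021
at [ 553.1 -148.8  170.9] yaw 179.62 tilt 1.91 j6 -0.274 F [ 0.5  0.2 -2.6] open 25.9
shift [-0.0034 -0.0051  0.1455] turn -0.0021
```

Emit:
{"api": "play_rows", "payload": {
  "plan": [0.2, -0.003, -0.002, 0.045, 0, 0.2, -0.003, -0.0036, 0.09, 0, 0.2, -0.0032, -0.0036, 0.101, 0, 0.2, -0.0034, -0.004, 0.115, 0, 0.2, -0.0034, -0.0045, 0.13, 0, 0.2, -0.0034, -0.005, 0.14, 0, 0.2, -0.0034, -0.0051, 0.1455, 0, 0.2, -0.0034, -0.0051, 0.1455, 0]
}}

```text
t: 7.67
ee_pos: [555.9, -149.0, 55.4]
orientation: [-0.002, 0.003, 1.0, 0.016]
force: [-0.5, 1.0, -1.5]
opening: 25.6
grip_force: 50.4
```

```bash
python3 -c "
from h import *
to(555.3,-149,54.5,180)
im,d=get_image('side');cv2.imwrite('pics/s3.png',cv2.resize(im[150:330,240:480],None,fx=3,fy=3)[...,::-1])"
```

```text
at [ 555.9 -149.    55.4] yaw 179.66 tilt 1.87 j6 -0.274 F [-0.5  1.  -1.5] open 25.6
shift [ 0.0008 -0.      0.0011] turn -0.0019
```

View pics/s3.png

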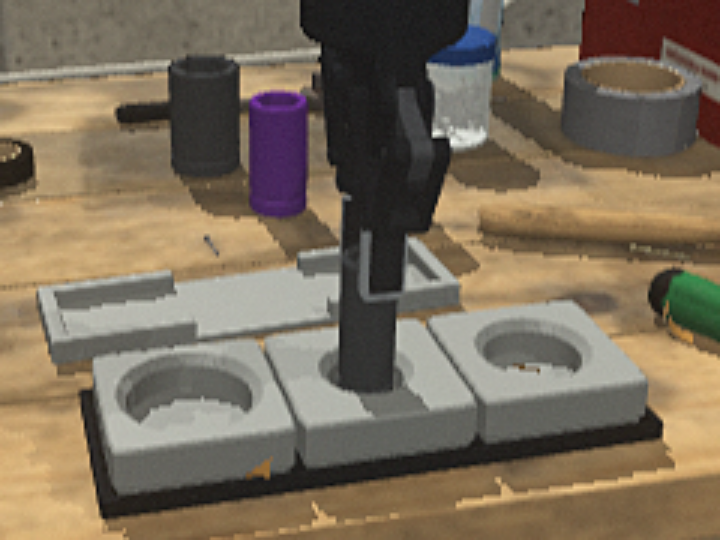

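The small socket is in the middle well, with its foot at (370,385). I'll lower it a little more, release and rise.

Emit:
{"api": "play_rows", "payload": {
  "plan": [0.2, 0.0005, 0, 0.004, 0, 0.2, 0.0005, 0, 0.004, 0, 0.65, 0.0005, 0, 0.004, 0, 0.65, 0.0005, 0, 0.004, 0, 0.65, 0.0005, 0, 0.004, 0, 0.65, 0.0005, 0, 0.004, 0]
}}

```text
t: 8.22
ee_pos: [555.9, -149.5, 52.5]
orientation: [-0.001, 0.003, 1.0, 0.016]
force: [-0.5, 1.1, -0.5]
opening: 55.5
grip_force: 0.0
```

Emit:
{"api": "play_rows", "payload": {
  "plan": [0.65, 0, 0, -0.03, 0, 0.65, 0, 0, -0.08, 0, 0.65, 0, 0, -0.13, 0, 0.65, 0, 0, -0.17, 0, 0.85, 0, 0, -0.17, 0, 0.85, 0, 0, -0.17, 0]
}}

```text
t: 8.72
ee_pos: [557.3, -154.2, 190.1]
orientation: [0.001, 0.003, 1.0, 0.016]
force: [0.4, 0.3, -0.9]
opening: 72.8
grip_force: 0.0
```

```bash
python3 -c "
from h import *
to(646.3,87.7,190,180)"
```

```text
at [ 557.3 -154.2  190.1] yaw 179.62 tilt 1.79 j6 -0.281 F [ 0.4  0.3 -0.9] open 72.8
shift [-0.1093  0.303   0.0097] turn -0.0021
```

Emit:
{"api": "play_rows", "payload": {
  "plan": [0.8, -0.1093, 0.303, 0.0097, 0, 0.8, -0.1093, 0.303, 0.0097, 0, 0.8, -0.1093, 0.303, 0.0097, 0, 0.8, -0.1093, 0.303, 0.0097, 0, 0.8, -0.1093, 0.303, 0.0097, 0, 0.8, -0.1093, 0.303, 0.0097, 0, 0.8, -0.1093, 0.303, 0.0097, 0, 0.8, -0.1093, 0.303, 0.0097, 0]
}}

```text
t: 9.38
ee_pos: [644.9, 91.1, 185.8]
orientation: [-0.003, 0.001, 1.0, 0.016]
force: [-0.4, 0.2, -0.7]
opening: 67.9
grip_force: 0.0
```

Emit:
{"api": "play_rows", "payload": {
  "plan": [0.8, 0, 0, 0, 0, 0.8, 0, 0, 0, 0]
}}

```text
t: 9.55
ee_pos: [644.6, 87.1, 187.3]
orientation: [-0.002, 0.004, 1.0, 0.016]
force: [-0.6, -0.4, -1.6]
opening: 68.3
grip_force: 0.0
```

```bash
python3 -c "
from h import *
to(646.3,87.7,38,180)"
```

```text
at [644.6  87.1 187.3] yaw 179.59 tilt 1.83 j6 0.125 F [-0.6 -0.4 -1.6] open 68.3
shift [-0.0028 -0.0052  0.1866] turn -0.0023
```

Emit:
{"api": "play_rows", "payload": {
  "plan": [0.8, -0.002, -0.0015, 0.05, 0, 0.8, -0.0028, -0.003, 0.1, 0, 0.8, -0.0028, -0.0045, 0.14, 0, 0.8, -0.0028, -0.005, 0.17, 0, 0.8, -0.0028, -0.0052, 0.1866, 0, 0.8, -0.0028, -0.0052, 0.1866, 0, 0.8, -0.0028, -0.0052, 0.1866, 0]
}}

```text
t: 10.13
ee_pos: [646.5, 87.5, 38.8]
orientation: [-0.002, 0.004, 1.0, 0.016]
force: [0.9, -0.1, 0.0]
opening: 68.5
grip_force: 0.0
```

Emit:
{"api": "play_rows", "payload": {
  "plan": [0.3, 0, 0, 0, 0, 0.3, 0, 0, 0, 0, 0.3, 0, 0, 0, 0, 0.3, 0, 0, 0, 0, 0.3, 0, 0, 0, 0, 0.3, 0, 0, 0, 0]
}}

```text
t: 10.63
ee_pos: [648.1, 88.6, 40.6]
orientation: [0.0, 0.003, 1.0, 0.016]
force: [-1.7, -1.1, 10.0]
opening: 37.7
grip_force: 49.5
```

Emit:
{"api": "play_rows", "payload": {
  "plan": [0.3, 0, 0, -0.03, 0, 0.3, 0, 0.003, -0.08, 0, 0.3, 0, 0.004, -0.13, 0, 0.3, 0, 0.005, -0.17, 0, 0.3, 0, 0.005, -0.17, 0, 0.3, 0, 0.005, -0.17, 0]
}}

```text
t: 11.13
ee_pos: [648.7, 88.5, 177.1]
orientation: [0.001, 0.003, 1.0, 0.016]
force: [-0.0, 0.4, -4.2]
opening: 37.9
grip_force: 51.7
```

```bash
python3 -c "
from h import *
to(645.5,-147.2,175,180)"
```

```text
at [648.7  88.5 177.1] yaw 179.63 tilt 1.88 j6 0.125 F [-0.   0.4 -4.2] open 37.9
shift [ 0.0021 -0.2946 -0.007 ] turn -0.002
```

Emit:
{"api": "play_rows", "payload": {
  "plan": [0.3, 0.002, -0.2946, -0.007, 0, 0.3, 0.002, -0.2946, -0.007, 0, 0.3, 0.002, -0.2946, -0.007, 0, 0.3, 0.002, -0.2946, -0.007, 0, 0.3, 0.002, -0.2946, -0.007, 0, 0.3, 0.002, -0.2946, -0.007, 0, 0.3, 0.002, -0.2946, -0.007, 0, 0.3, 0.002, -0.2946, -0.007, 0]
}}

```text
t: 11.8
ee_pos: [643.3, -148.9, 171.0]
orientation: [-0.002, 0.005, 1.0, 0.016]
force: [0.3, -0.3, -3.2]
opening: 37.8
grip_force: 51.8
```

Emit:
{"api": "play_rows", "payload": {
  "plan": [0.3, 0, 0, 0, 0, 0.3, 0, 0, 0, 0]
}}

```text
t: 11.97
ee_pos: [644.0, -146.3, 172.1]
orientation: [-0.002, 0.003, 1.0, 0.016]
force: [0.1, 0.1, -3.5]
opening: 37.6
grip_force: 51.8
```

```bash
python3 -c "
from h import *
to(646.3,-147.5,55,180)"
```

```text
at [ 644.  -146.3  172.1] yaw 179.69 tilt 1.88 j6 -0.234 F [ 0.1  0.1 -3.5] open 37.6
shift [-0.0034 -0.0063  0.1463] turn -0.0017
```

Emit:
{"api": "play_rows", "payload": {
  "plan": [0.3, -0.003, -0.003, 0.045, 0, 0.3, -0.003, -0.0045, 0.09, 0, 0.3, -0.0034, -0.005, 0.101, 0, 0.3, -0.0034, -0.0055, 0.115, 0, 0.3, -0.0034, -0.006, 0.13, 0, 0.3, -0.0034, -0.0063, 0.14, 0, 0.3, -0.0034, -0.0063, 0.1475, 0, 0.3, -0.0034, -0.0063, 0.1475, 0]
}}

```text
t: 12.63
ee_pos: [646.9, -147.6, 54.9]
orientation: [-0.001, 0.003, 1.0, 0.017]
force: [-0.3, 0.4, -2.6]
opening: 37.8
grip_force: 53.4
```

```bash
python3 -c "
from h import *
to(646.3,-147.5,53,180)
im,d=get_image('side');cv2.imwrite('pics/s4.png',cv2.resize(im[150:330,240:480],None,fx=3,fy=3)[...,::-1])"
```

```text
at [ 646.9 -147.6   54.9] yaw 179.68 tilt 1.9 j6 -0.235 F [-0.3  0.4 -2.6] open 37.8
shift [0.0007 0.0001 0.0023] turn -0.0018
```

View pics/s4.png

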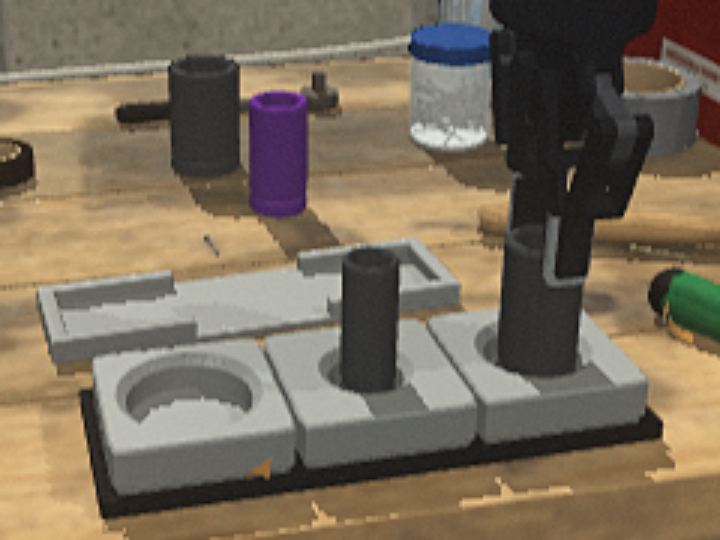

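The small socket stands in its well at (370,385). The medium one is inside the right-hand well at (540,370). I'll release it.

Emit:
{"api": "play_rows", "payload": {
  "plan": [0.3, 0.0005, 0, 0.003, 0, 0.3, 0.0005, 0, 0.004, 0, 0.8, 0.0005, 0, 0.004, 0, 0.8, 0.0005, 0, 0.004, 0, 0.8, 0.0005, 0, 0.004, 0, 0.8, 0.0005, 0, 0.004, 0]
}}

```text
t: 13.18
ee_pos: [646.3, -148.5, 51.7]
orientation: [-0.001, 0.003, 1.0, 0.016]
force: [0.2, 0.3, -0.2]
opening: 68.1
grip_force: 0.0
```

Emit:
{"api": "play_rows", "payload": {
  "plan": [0.8, 0, 0, -0.03, 0, 0.8, 0, 0, -0.08, 0, 0.8, 0, 0, -0.13, 0, 0.8, 0, 0, -0.17, 0, 1, 0, 0, -0.18, 0, 1, 0, 0, -0.18, 0]
}}

```text
t: 13.68
ee_pos: [647.9, -153.6, 198.4]
orientation: [0.001, 0.003, 1.0, 0.016]
force: [0.1, -0.1, 0.1]
opening: 84.9
grip_force: 0.0
```

```bash
python3 -c "
from h import *
to(530.7,207,190,180)"
```

```text
at [ 647.9 -153.6  198.4] yaw 179.62 tilt 1.78 j6 -0.242 F [ 0.1 -0.1  0.1] open 84.9
shift [0.1495 0.4492 0.0242] turn -0.0021
```

Emit:
{"api": "play_rows", "payload": {
  "plan": [1, 0.1495, 0.4492, 0.024, 0, 1, 0.1495, 0.4492, 0.024, 0, 1, 0.1495, 0.4492, 0.024, 0, 1, 0.1495, 0.4492, 0.024, 0, 1, 0.1495, 0.4492, 0.024, 0, 1, 0.1495, 0.4492, 0.024, 0, 1, 0.1495, 0.4492, 0.024, 0, 1, 0.1495, 0.4492, 0.024, 0]
}}

```text
t: 14.35
ee_pos: [541.8, 165.3, 187.6]
orientation: [-0.002, 0.003, 1.0, 0.016]
force: [1.0, -0.1, -0.9]
opening: 85.4
grip_force: 0.0
```

Emit:
{"api": "play_rows", "payload": {
  "plan": [1, 0, 0, 0, 0, 1, 0, 0, 0, 0]
}}

```text
t: 14.52
ee_pos: [542.1, 165.6, 187.7]
orientation: [-0.002, 0.001, 1.0, 0.016]
force: [0.1, 0.4, -0.6]
opening: 85.2
grip_force: 0.0
```

```bash
python3 -c "
from h import *
to(530.7,207,190,180)"
```

```text
at [542.1 165.6 187.7] yaw 179.84 tilt 1.83 j6 0.28 F [ 0.1  0.4 -0.6] open 85.2
shift [ 0.0144  0.0518 -0.0012] turn -0.0009
```

Emit:
{"api": "play_rows", "payload": {
  "plan": [1, 0.0144, 0.0518, -0.001, 0, 1, 0.0144, 0.0518, -0.001, 0, 1, 0.0144, 0.0518, -0.001, 0, 1, 0.0144, 0.0518, -0.001, 0]
}}

```text
t: 14.85
ee_pos: [532.4, 204.2, 190.4]
orientation: [-0.002, 0.004, 1.0, 0.016]
force: [-0.0, -0.6, 0.8]
opening: 85.6
grip_force: 0.0
```

```bash
python3 -c "
from h import *
to(530.7,207,38,180)"
```

```text
at [532.4 204.2 190.4] yaw 179.6 tilt 1.81 j6 0.355 F [-0.  -0.6  0.8] open 85.6
shift [ 0.0015 -0.0025  0.1905] turn -0.0022
```

Emit:
{"api": "play_rows", "payload": {
  "plan": [1, 0.0015, 0.001, 0.05, 0, 1, 0.0015, 0, 0.1, 0, 1, 0.0015, -0.001, 0.14, 0, 1, 0.0015, -0.002, 0.17, 0, 1, 0.0015, -0.0025, 0.19, 0, 1, 0.0015, -0.0025, 0.19, 0, 1, 0.0015, -0.0025, 0.19, 0]
}}

```text
t: 15.43
ee_pos: [530.5, 206.7, 38.8]
orientation: [-0.002, 0.004, 1.0, 0.016]
force: [0.5, -0.5, 0.8]
opening: 85.5
grip_force: 0.0
```

Emit:
{"api": "play_rows", "payload": {
  "plan": [0.4, 0, 0, 0, 0, 0.4, 0, 0, 0, 0, 0.4, 0, 0, 0, 0, 0.4, 0, 0, 0, 0, 0.4, 0, 0, 0, 0, 0.4, 0, 0, 0, 0],
  "grip_force": 60
}}

```text
t: 15.93
ee_pos: [531.7, 208.4, 40.9]
orientation: [0.0, 0.003, 1.0, 0.016]
force: [-3.5, -0.9, 12.6]
opening: 49.5
grip_force: 60.4
```

Emit:
{"api": "play_rows", "payload": {
  "plan": [0.4, 0, 0, -0.03, 0, 0.4, 0, 0.003, -0.08, 0, 0.4, 0, 0.004, -0.13, 0, 0.4, 0, 0.005, -0.17, 0, 0.4, 0, 0.005, -0.17, 0, 0.4, 0, 0.005, -0.17, 0]
}}

```text
t: 16.43
ee_pos: [532.2, 208.2, 177.3]
orientation: [0.001, 0.003, 1.0, 0.017]
force: [-0.1, -0.7, -4.4]
opening: 49.2
grip_force: 64.1
```

```bash
python3 -c "
from h import *
to(465,-151,175,180)"
```

```text
at [532.2 208.2 177.3] yaw 179.64 tilt 1.93 j6 0.361 F [-0.1 -0.7 -4.4] open 49.2
shift [ 0.0811 -0.4493 -0.0124] turn -0.002
```

Emit:
{"api": "play_rows", "payload": {
  "plan": [0.4, 0.0811, -0.4493, -0.012, 0, 0.4, 0.0811, -0.4493, -0.012, 0, 0.4, 0.0811, -0.4493, -0.012, 0, 0.4, 0.0811, -0.4493, -0.012, 0, 0.4, 0.0811, -0.4493, -0.012, 0, 0.4, 0.0811, -0.4493, -0.012, 0, 0.4, 0.0811, -0.4493, -0.012, 0, 0.4, 0.0811, -0.4493, -0.012, 0]
}}

```text
t: 17.1
ee_pos: [468.1, -121.4, 172.3]
orientation: [-0.002, 0.003, 1.0, 0.016]
force: [1.3, 0.2, -4.3]
opening: 49.4
grip_force: 64.3
```

Emit:
{"api": "play_rows", "payload": {
  "plan": [0.4, 0, 0, 0, 0, 0.4, 0, 0, 0, 0]
}}

```text
t: 17.27
ee_pos: [468.4, -121.7, 172.2]
orientation: [-0.002, 0.005, 1.0, 0.016]
force: [-0.4, 1.3, -4.0]
opening: 49.3
grip_force: 64.5
```

```bash
python3 -c "
from h import *
to(465,-151,175,180)"
```

```text
at [ 468.4 -121.7  172.2] yaw 179.39 tilt 1.9 j6 -0.265 F [-0.4  1.3 -4. ] open 49.3
shift [ 0.0039 -0.0365 -0.0046] turn -0.0034
```

Emit:
{"api": "play_rows", "payload": {
  "plan": [0.4, 0.0035, -0.0365, -0.004, -0.003, 0.4, 0.0035, -0.0365, -0.004, -0.003, 0.4, 0.0035, -0.0365, -0.004, -0.003, 0.4, 0.0035, -0.0365, -0.004, -0.003]
}}

```text
t: 17.6
ee_pos: [466.6, -148.1, 175.2]
orientation: [-0.002, -0.002, 1.0, 0.016]
force: [-0.4, 0.1, -3.5]
opening: 49.2
grip_force: 64.8
```

```bash
python3 -c "
from h import *
to(465.5,-151.5,54,180)"
```

```text
at [ 466.6 -148.1  175.2] yaw -179.79 tilt 1.9 j6 -0.332 F [-0.4  0.1 -3.5] open 49.2
shift [ 0.0009 -0.0093  0.1513] turn 0.0011
```

Emit:
{"api": "play_rows", "payload": {
  "plan": [0.4, 0.001, -0.006, 0.045, 0, 0.4, 0.001, -0.0075, 0.09, 0, 0.4, 0.001, -0.008, 0.105, 0, 0.4, 0.001, -0.0085, 0.12, 0, 0.4, 0.001, -0.009, 0.135, 0, 0.4, 0.001, -0.009, 0.145, 0, 0.4, 0.001, -0.009, 0.151, 0, 0.4, 0.001, -0.009, 0.151, 0]
}}

```text
t: 18.27
ee_pos: [466.1, -151.6, 55.3]
orientation: [-0.001, -0.002, 1.0, 0.016]
force: [-1.1, -0.9, -3.3]
opening: 49.2
grip_force: 65.0
```

```bash
python3 -c "
from h import *
to(465.5,-151.5,53,180)
im,d=get_image('side');cv2.imwrite('pics/s5.png',cv2.resize(im[150:330,240:480],None,fx=3,fy=3)[...,::-1])"
```

```text
at [ 466.1 -151.6   55.3] yaw -179.77 tilt 1.87 j6 -0.34 F [-1.1 -0.9 -3.3] open 49.2
shift [0.0007 0.     0.0029] turn 0.0013
```

View pics/s5.png

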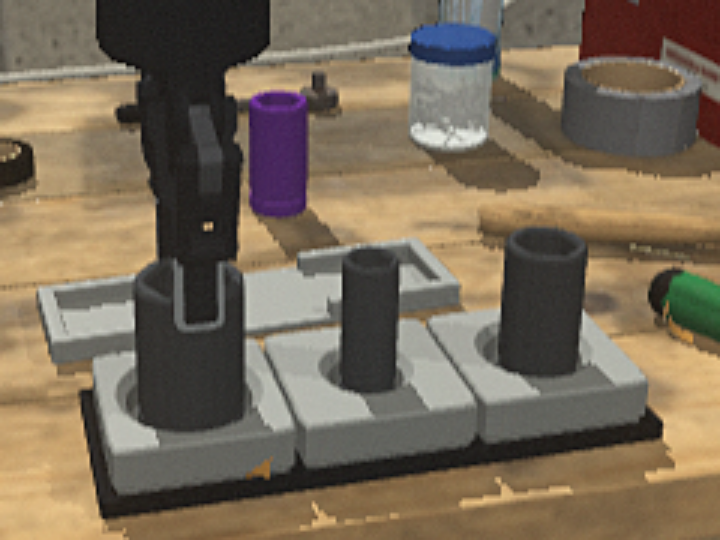

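The large socket is in the left-hand well at (190,415), and the medium and small ones stand well. I'll release it and go to the ratchet.

Emit:
{"api": "play_rows", "payload": {
  "plan": [0.4, 0.0005, 0, 0.003, 0, 0.4, 0.0005, 0, 0.0045, 0, 1, 0.0005, 0, 0.0045, 0, 1, 0.0005, 0, 0.0045, 0, 1, 0.0005, 0, 0.0045, 0, 1, 0.0005, 0, 0.0045, 0]
}}

```text
t: 18.82
ee_pos: [465.4, -152.1, 51.3]
orientation: [-0.001, -0.002, 1.0, 0.016]
force: [0.1, 0.3, -0.4]
opening: 85.7
grip_force: 0.0
```

Emit:
{"api": "play_rows", "payload": {
  "plan": [1, 0, 0, -0.03, 0, 1, 0, 0, -0.08, 0, 1, 0, 0, -0.13, 0, 1, 0, 0, -0.17, 0, 0.8, 0, 0, -0.18, 0, 0.6, 0, 0, -0.18, 0]
}}

```text
t: 19.32
ee_pos: [467.0, -157.4, 197.6]
orientation: [0.001, -0.001, 1.0, 0.015]
force: [0.5, 0.9, -1.0]
opening: 64.0
grip_force: 0.0
```

```bash
python3 -c "
from h import *
to(568.7,313,190,182.4)"
```

```text
at [ 467.  -157.4  197.6] yaw -179.83 tilt 1.77 j6 -0.349 F [ 0.5  0.9 -1. ] open 64.0
shift [-0.1288  0.5871  0.0279] turn -0.0124
```

Emit:
{"api": "play_rows", "payload": {
  "plan": [0.5, -0.1288, 0.5871, 0.025, -0.0124, 0.5, -0.1288, 0.5871, 0.025, -0.0124, 0.5, -0.1288, 0.5871, 0.025, -0.0124, 0.5, -0.1288, 0.5871, 0.025, -0.0124, 0.5, -0.1288, 0.5871, 0.025, -0.0124, 0.5, -0.1288, 0.5871, 0.025, -0.0124, 0.5, -0.1288, 0.5871, 0.025, -0.0124, 0.5, -0.1288, 0.5871, 0.025, -0.0124]
}}

```text
t: 19.98
ee_pos: [535.3, 171.0, 190.1]
orientation: [-0.002, -0.021, 1.0, 0.016]
force: [0.9, -0.9, -0.4]
opening: 42.8
grip_force: 0.0
```

Emit:
{"api": "play_rows", "payload": {
  "plan": [0.5, 0, 0, 0, 0, 0.5, 0, 0, 0, 0]
}}

```text
t: 20.15
ee_pos: [535.2, 170.7, 189.6]
orientation: [-0.002, -0.023, 1.0, 0.016]
force: [-0.7, -0.8, -0.6]
opening: 42.7
grip_force: 0.0
```

```bash
python3 -c "
from h import *
to(568.7,313,190,182.4)"
```

```text
at [535.2 170.7 189.6] yaw -177.4 tilt 1.82 j6 0.244 F [-0.7 -0.8 -0.6] open 42.7
shift [-0.0498  0.1757  0.0049] turn 0.0011
```

Emit:
{"api": "play_rows", "payload": {
  "plan": [0.5, -0.0498, 0.1757, 0.005, 0, 0.5, -0.0498, 0.1757, 0.005, 0, 0.5, -0.0498, 0.1757, 0.005, 0, 0.5, -0.0498, 0.1757, 0.005, 0, 0.5, -0.0498, 0.1757, 0.005, 0, 0.5, -0.0498, 0.1757, 0.005, 0, 0.5, -0.0498, 0.1757, 0.005, 0]
}}

```text
t: 20.73
ee_pos: [569.8, 309.5, 191.5]
orientation: [-0.001, -0.02, 1.0, 0.016]
force: [0.2, -0.5, 0.1]
opening: 42.7
grip_force: 0.0
```

```bash
python3 -c "
from h import *
to(568.7,313,25,182.4)
to(568.7,313,4,182.4)"
```

```text
at [569.8 309.5 191.5] yaw -177.66 tilt 1.81 j6 0.441 F [ 0.2 -0.5  0.1] open 42.7
shift [ 0.0008 -0.0021  0.2082] turn -0.0003
at [569.8 309.5 191.5] yaw -177.66 tilt 1.81 j6 0.441 F [ 0.2 -0.5  0.1] open 42.7
shift [ 0.0008 -0.003   0.2344] turn -0.0003
```

Emit:
{"api": "play_rows", "payload": {
  "plan": [0.5, 0.0008, 0.001, 0.05, 0, 0.5, 0.0008, 0, 0.1, 0, 0.5, 0.0008, -0.001, 0.15, 0, 0.5, 0.0008, -0.002, 0.19, 0, 0.5, 0.0008, -0.0025, 0.215, 0, 0.5, 0.0008, -0.003, 0.227, 0, 0.5, 0.0008, -0.003, 0.232, 0, 0.5, 0.0008, -0.003, 0.232, 0]
}}

```text
t: 21.4
ee_pos: [569.1, 313.7, 7.0]
orientation: [-0.001, -0.02, 1.0, 0.016]
force: [-0.4, -0.2, -0.2]
opening: 42.7
grip_force: 0.0
```

```bash
python3 -c "
from h import *
to(568.7,313,6,182.4)
im,d=get_image('side');cv2.imwrite('pics/s6.png',cv2.resize(im[130:250,220:420],None,fx=3.5,fy=3.5)[...,::-1])"
```

```text
at [569.1 313.7   7. ] yaw -177.66 tilt 1.85 j6 0.448 F [-0.4 -0.2 -0.2] open 42.7
shift [ 0.0006 -0.0009  0.0012] turn -0.0003
```

View pics/s6.png

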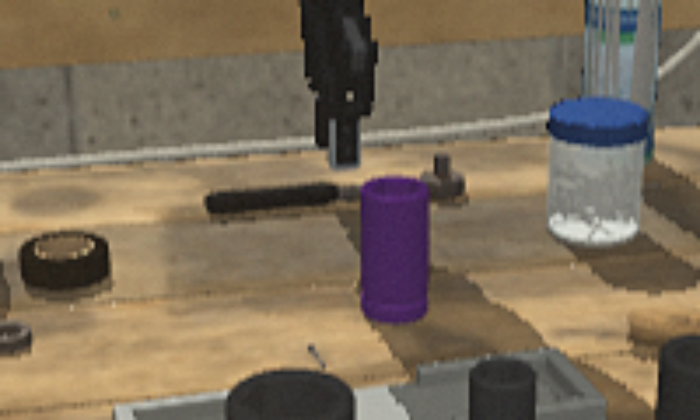

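```bash
python3 -c "
from h import *
K,R,t=cam('side')
def proj(p): q=K@(R@np.array(p,float)+t);return (q[:2]/q[2]).round(1)
print(proj([569,288,7]),proj([569,288,25]),proj([569,338,7]),proj([569,313,8.5]), proj([646,317,31]),proj([474,309.6,10]))
o=-R.T@t;dd=R.T@np.linalg.inv(K)@[318.6,177,1]
for y in(288,338):print(o+dd*(y-o[1])/dd[1])
"
```

```text
[318.6 189. ] [318.6 182.1] [315.1 182.3] [316.8 185. ] [346.3 173.9] [279.  187.7]
[569.23182966 288.          38.0491006 ]
[578.38079771 338.          20.75738987]
```

```bash
python3 -c "
from h import *
K,R,t=cam('side');o=-R.T@t
def ony(u,v,y): dd=R.T@np.linalg.inv(K)@[u,v,1];return (o+dd*(y-o[1])/dd[1]).round(1)
print('med',ony(429,244.3,-172),'lrg',ony(240+200/3,150+330/3,-182),'small',ony(240+382/3,150+301/3,-167))
print('foot med',ony(240+540/3,150+375/3,-167))
im,d=get_image('side');P=cloud('side',d)
q=P[150:182,312:326].reshape(-1,3);q=q[(q[:,1]<420)&(q[:,1]>150)];print(q[q[:,2].argsort()][:12].round(0))
im,d=get_image('top');np.savez('t6',im=im,d=d)
"
```

```text
med [ 646.7 -172.    82.4] lrg [ 465.5 -182.    83.5] small [ 555.3 -167.    80.1]
foot med [ 639.2 -167.    28.9]
[[574. 416.   1.]
 [605. 418.   1.]
 [598. 393.   1.]
 [597. 376.   1.]
 [598. 368.   1.]
 [592. 377.   1.]
 [567. 374.   1.]
 [571. 365.   1.]
 [593. 368.   1.]
 [602. 374.   1.]
 [589. 377.   1.]
 [605. 390.   1.]]
```

```bash
python3 -c "
from h import *
im,d=get_image('side');P=cloud('side',d)
q=P[120:200,300:340].reshape(-1,3);q=q[(q[:,1]>255)&(q[:,1]<345)&(abs(q[:,0]-569)<30)&(q[:,2]>3)]
h,e=np.histogram(q[:,2],bins=range(0,160,5));print(h)
for z in range(5,80,6):
  s=q[abs(q[:,2]-z)<3]
  if len(s):print(z,len(s),s.min(0).round(),s.max(0).round())
"
```

```text
[10 27 40 25  0  0  0  5 23 24 28 25 27 30 24 18 20 31 40 20 22 24 20 20
 18 16 24 38 51 36 30]
5 24 [540. 258.   3.] [582. 313.   8.]
11 42 [541. 305.   8.] [582. 314.  14.]
17 36 [539. 304.  14.] [585. 319.  19.]
35 2 [568. 289.  37.] [570. 290.  38.]
41 20 [556. 285.  39.] [580. 339.  44.]
47 30 [556. 278.  44.] [581. 339.  50.]
53 32 [556. 278.  50.] [581. 340.  56.]
59 31 [556. 277.  56.] [580. 340.  62.]
65 33 [557. 278.  62.] [580. 338.  68.]
71 34 [556. 277.  68.] [580. 337.  74.]
77 22 [555. 276.  74.] [576. 342.  80.]
```

The near fingertip is at z≈38, while the reported TCP is at 7. So the tips sit about 25–30 mm higher than the pose says, and the sockets were gripped that much higher too, which did no harm. I'll descend about 27 mm more, watching the force.

Emit:
{"api": "play_rows", "payload": {
  "plan": [0.5, 0, 0, 0.012, 0, 0.5, 0, 0, 0.02, 0, 0.5, 0, 0, 0.026, 0, 0.5, 0, 0, 0.026, 0]
}}

```text
t: 21.93
ee_pos: [568.0, 314.9, -15.7]
orientation: [-0.002, -0.021, 1.0, 0.016]
force: [-0.3, 0.0, -0.3]
opening: 42.9
grip_force: 0.0
```

```bash
python3 -c "
from h import *
to(568.7,313,-20,182.4)
im,d=get_image('side');P=cloud('side',d)
q=P[120:200,300:340].reshape(-1,3);q=q[(q[:,1]>270)&(q[:,1]<295)&(abs(q[:,0]-569)<30)&(q[:,2]>4)]
print(np.sort(q[:,2])[:8].round(1))
"
```

```text
at [568.  314.9 -15.7] yaw -177.59 tilt 1.81 j6 0.449 F [-0.3  0.  -0.3] open 42.9
shift [-0.0008 -0.0025  0.0053] turn 0.0001
[13.9 14.3 14.3 14.6 15.2 15.3 15.5 15.7]
```

Emit:
{"api": "play_rows", "payload": {
  "plan": [0.5, -0.0008, -0.002, 0.005, 0, 0.5, -0.0008, -0.002, 0.005, 0, 0.5, -0.0008, -0.002, 0.005, 0, 0.1, -0.0008, -0.002, 0.005, 0, 0.1, -0.0008, -0.002, 0.005, 0, 0.1, -0.0008, -0.002, 0.005, 0, 0.1, -0.0008, -0.002, 0.005, 0, 0.1, -0.0008, -0.002, 0.005, 0],
  "grip_force": 90
}}

```text
t: 22.65
ee_pos: [569.8, 313.8, -17.7]
orientation: [-0.0, -0.021, 1.0, 0.016]
force: [-1.3, -2.3, 6.2]
opening: 10.7
grip_force: 84.2
```

Emit:
{"api": "play_rows", "payload": {
  "plan": [0.05, 0, 0, 0, 0, 0.05, 0, 0, 0, 0, 0.05, 0, 0, 0, 0]
}}

```text
t: 22.9
ee_pos: [569.8, 313.8, -17.7]
orientation: [-0.001, -0.021, 1.0, 0.016]
force: [-1.7, -1.7, 5.6]
opening: 10.6
grip_force: 84.2
```

Emit:
{"api": "play_rows", "payload": {
  "plan": [0.05, 0, 0, -0.03, 0, 0.05, 0, 0, -0.07, 0, 0.05, 0, 0, -0.11, 0, 0.05, 0, 0, -0.15, 0, 0.05, 0, 0, -0.15, 0, 0.05, 0, 0, -0.15, 0]
}}

```text
t: 23.4
ee_pos: [570.9, 310.5, 103.4]
orientation: [0.001, -0.021, 1.0, 0.017]
force: [-0.2, -0.0, -3.4]
opening: 10.4
grip_force: 83.6
```

```bash
python3 -c "
from h import *
to(520.7,-17,105,184.6)
im,d=get_image('side');cv2.imwrite('pics/s7.png',cv2.resize(im[80:230,220:420],None,fx=3.5,fy=3.5)[...,::-1])
P=cloud('side',d);q=P[60:200,250:380].reshape(-1,3);q=q[(q[:,1]>285)&(q[:,1]<345)&(q[:,2]>60)&(q[:,2]<190)]
for x in range(470,680,10):
  s=q[abs(q[:,0]-x)<5]
  if len(s):print(x,len(s),np.round([s[:,1].min(),s[:,1].max(),s[:,2].min(),s[:,2].max()]))
"
```

```text
at [570.9 310.5 103.4] yaw -177.6 tilt 1.94 j6 0.441 F [-0.2 -0.  -3.4] open 10.4
shift [ 0.0798 -0.406  -0.0159] turn -0.0122
470 5 [302. 305. 129. 139.]
480 27 [295. 306. 126. 140.]
490 33 [296. 305. 125. 141.]
500 28 [298. 305. 125. 140.]
510 24 [297. 306. 127. 139.]
520 28 [299. 311. 126. 140.]
530 28 [299. 309. 125. 140.]
540 29 [298. 309. 124. 140.]
550 34 [299. 338. 124. 185.]
560 133 [288. 338. 126. 190.]
570 75 [286. 310. 124. 173.]
580 40 [286. 321. 128. 188.]
590 21 [304. 314. 126. 136.]
600 19 [304. 313. 125. 135.]
610 21 [306. 313. 125. 135.]
620 17 [305. 312. 124. 134.]
630 25 [300. 325. 124. 137.]
640 50 [298. 321. 122. 152.]
650 39 [297. 317. 122. 152.]
660 13 [302. 319. 127. 136.]
```

View pics/s7.png

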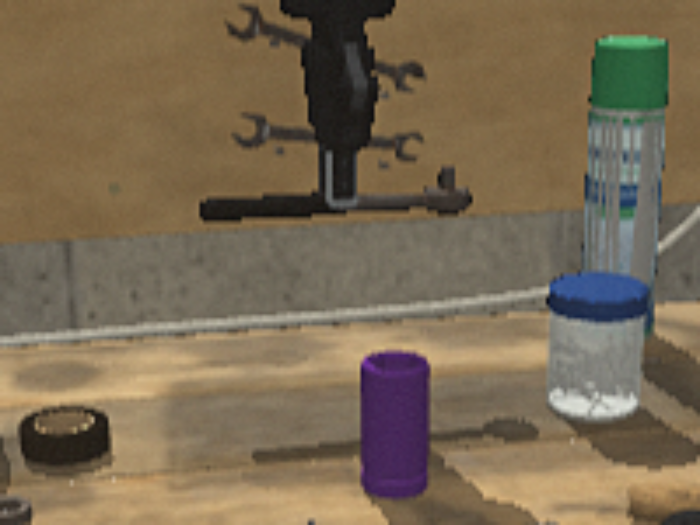

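The ratchet hangs level, with its head at (455,195) in the crop. Carrying it over the tray.

Emit:
{"api": "play_rows", "payload": {
  "plan": [0.05, 0.078, -0.406, -0.014, -0.0122, 0.05, 0.078, -0.406, -0.014, -0.0122, 0.05, 0.078, -0.406, -0.014, -0.0122, 0.05, 0.078, -0.406, -0.014, -0.0122, 0.05, 0.078, -0.406, -0.014, -0.0122, 0.05, 0.078, -0.406, -0.014, -0.0122, 0.05, 0.078, -0.406, -0.014, -0.0122, 0.05, 0.078, -0.406, -0.014, -0.0122]
}}

```text
t: 24.12
ee_pos: [519.2, -19.3, 100.8]
orientation: [-0.002, -0.04, 0.999, 0.016]
force: [1.2, -0.5, -2.8]
opening: 10.5
grip_force: 83.8
```

Emit:
{"api": "play_rows", "payload": {
  "plan": [0.05, 0, 0, 0, 0, 0.05, 0, 0, 0, 0]
}}

```text
t: 24.28
ee_pos: [519.7, -19.3, 101.0]
orientation: [-0.002, -0.038, 0.999, 0.016]
force: [0.4, -0.4, -2.4]
opening: 10.3
grip_force: 84.0
```

```bash
python3 -c "
from h import *
to(522.7,-17,105,184.6)"
```

```text
at [519.7 -19.3 101. ] yaw -175.61 tilt 1.87 j6 -0.135 F [ 0.4 -0.4 -2.4] open 10.3
shift [-0.0039  0.0027 -0.005 ] turn -0.0011
```

Emit:
{"api": "play_rows", "payload": {
  "plan": [0.05, -0.004, 0.002, 0.03, 0, 0.05, -0.004, 0.001, 0.06, 0, 0.05, -0.004, 0, 0.09, 0, 0.05, -0.004, 0, 0.1, 0, 0.05, -0.004, 0, 0.1, 0, 0.05, -0.004, 0, 0.1, 0]
}}

```text
t: 24.78
ee_pos: [523.9, -13.9, 22.6]
orientation: [-0.001, -0.041, 0.999, 0.016]
force: [-0.1, -0.6, -2.3]
opening: 10.4
grip_force: 84.0
```

```bash
python3 -c "
from h import *
to(522.7,-17,-10,184.6)
im,d=get_image('top');P=cloud('top',d)
cv2.imwrite('pics/t8.png',cv2.resize(im[140:280,310:450],None,fx=4,fy=4,interpolation=cv2.INTER_CUBIC)[...,::-1])
q=P[150:270,335:395].reshape(-1,3);q=q[(q[:,2]>29)&(q[:,2]<75)]
for x in range(420,640,15):
  s=q[abs(q[:,0]-x)<7.5]
  if len(s):print(x,len(s),np.round([s[:,1].min(),s[:,1].max(),s[:,2].min(),s[:,2].max()]))
"
```

```text
at [523.9 -13.9  22.6] yaw -175.35 tilt 1.87 j6 -0.129 F [-0.1 -0.6 -2.3] open 10.4
shift [ 0.0018 -0.005   0.0406] turn 0.0003
```

View pics/t8.png

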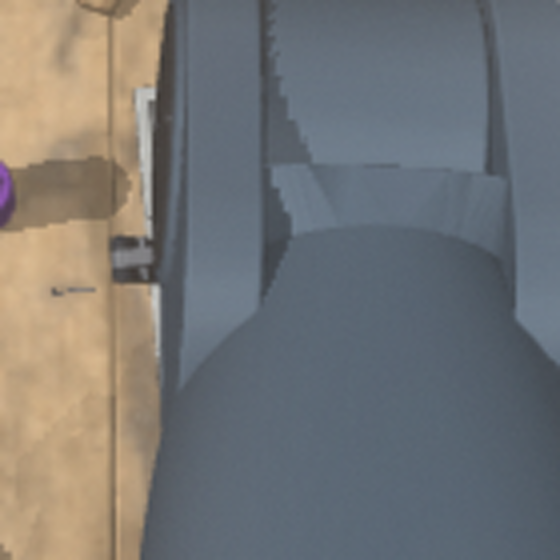

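The arm hides the tray from above, so I'll check from the side camera's depth instead.

```bash
python3 -c "
from h import *
im,d=get_image('side');P=cloud('side',d)
cv2.imwrite('pics/s9.png',cv2.resize(im[150:330,240:480],None,fx=3,fy=3)[...,::-1])
q=P[150:290,240:420].reshape(-1,3);q=q[(q[:,2]>30)&(q[:,2]<75)&(q[:,1]>-60)&(q[:,1]<30)]
for x in range(420,640,12):
  s=q[abs(q[:,0]-x)<6]
  if len(s):print(x,len(s),np.round([s[:,1].min(),s[:,1].max(),s[:,2].min(),s[:,2].max()]))
"
```

```text
432 56 [-30. -18.  46.  61.]
444 68 [-31. -20.  45.  61.]
456 67 [-30. -18.  46.  61.]
468 61 [-29. -15.  46.  59.]
480 59 [-27. -13.  45.  60.]
492 62 [-26. -14.  44.  60.]
504 62 [-25. -11.  45.  60.]
516 119 [-34.  -5.  45.  75.]
528 71 [-34. -16.  45.  75.]
540 43 [-26. -10.  46.  73.]
552 40 [-18. -10.  45.  56.]
564 44 [-18.  -8.  44.  55.]
576 43 [-16.  -7.  44.  56.]
588 79 [-23.   6.  41.  57.]
600 125 [-24.   4.  42.  72.]
612 45 [-23.   4.  45.  56.]
```

View pics/s9.png

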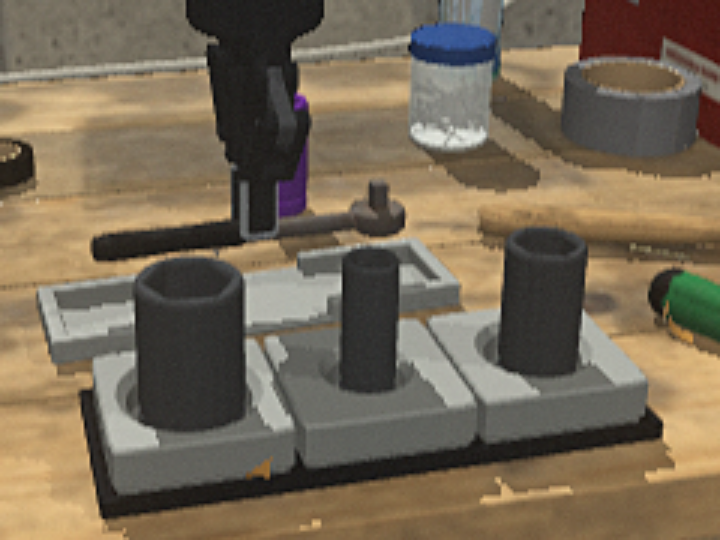

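The ratchet hangs above the tray, with its head at (380,215) and its handle end at (95,245). Depth puts its middle at about (521,-16), over the tray centre. I'll lower it straight down.

```bash
python3 -c "
from h import *
to(523.5,-14.5,-12,184.6)"
```

```text
at [525.  -14.3  23.7] yaw -175.38 tilt 1.85 j6 -0.129 F [-0.1 -0.1 -2.2] open 10.7
shift [ 0.002  -0.0016  0.0446] turn 0.0001
```

Emit:
{"api": "play_rows", "payload": {
  "plan": [0.05, 0.001, -0.001, 0.015, 0, 0.05, 0.001, -0.0015, 0.028, 0, 0.05, 0.001, -0.0015, 0.036, 0, 0.05, 0.001, -0.0015, 0.041, 0, 0.05, 0.001, -0.0015, 0.0435, 0, 0.05, 0.001, -0.0015, 0.0435, 0, 0.05, 0.001, -0.0015, 0.0435, 0]
}}

```text
t: 25.47
ee_pos: [523.6, -14.7, -12.0]
orientation: [-0.0, -0.04, 0.999, 0.016]
force: [-0.7, -0.0, -1.4]
opening: 10.6
grip_force: 84.2
```

```bash
python3 -c "
from h import *
to(523.5,-14.5,-13,184.6)
im,d=get_image('side');P=cloud('side',d)
q=P[150:290,240:420].reshape(-1,3);q=q[(q[:,2]>16.5)&(q[:,2]<50)&(q[:,1]>-60)&(q[:,1]<30)]
for x in range(420,640,12):
  s=q[abs(q[:,0]-x)<6]
  if len(s):print(x,len(s),np.round([s[:,1].min(),s[:,1].max(),s[:,2].min(),s[:,2].max()]))
"
```

```text
at [523.6 -14.7 -12. ] yaw -175.4 tilt 1.85 j6 -0.129 F [-0.7 -0.  -1.4] open 10.6
shift [0.0001 0.0002 0.0013] turn -0.0
420 15 [-59.   7.  17.  18.]
432 61 [-57.   9.  17.  25.]
444 64 [-55.   9.  17.  25.]
456 5 [-22.  10.  17.  23.]
516 123 [-37.  -8.  17.  50.]
528 91 [-35. -22.  17.  50.]
540 20 [-20. -11.  17.  21.]
552 21 [-18.  -8.  17.  20.]
564 30 [-41.  20.  17.  20.]
576 19 [-15.  21.  17.  20.]
588 6 [15. 20. 17. 18.]
600 33 [-42.  21.  17.  38.]
612 9 [-42. -10.  17.  20.]
624 13 [-43.  24.  17.  18.]
636 36 [-37.  22.  17.  18.]
```

Emit:
{"api": "play_rows", "payload": {
  "plan": [0.05, 0, 0, 0.002, 0, 0.05, 0, 0, 0.002, 0, 0.5, 0, 0, 0.001, 0, 0.5, 0, 0, 0.001, 0, 0.5, 0, 0, 0.001, 0, 0.5, 0, 0, 0.001, 0]
}}

```text
t: 26.02
ee_pos: [523.5, -14.7, -13.0]
orientation: [-0.0, -0.04, 0.999, 0.016]
force: [-0.2, -0.6, -1.0]
opening: 42.7
grip_force: 0.0
```

Emit:
{"api": "play_rows", "payload": {
  "plan": [0.5, 0, 0, -0.02, 0, 0.5, 0, 0, -0.06, 0, 0.5, 0, 0, -0.11, 0, 0.5, 0, 0, -0.16, 0, 0.5, 0, 0, -0.21, 0, 0.5, 0, 0, -0.25, 0, 0.5, 0, 0, -0.25, 0]
}}

```text
t: 26.6
ee_pos: [526.5, -21.4, 193.2]
orientation: [0.004, -0.04, 0.999, 0.016]
force: [1.2, -0.2, 0.6]
opening: 43.2
grip_force: 0.0
```

Emit:
{"api": "play_rows", "payload": {
  "plan": [0.5, 0, 0.3, 0, 0, 0.5, 0, 0.3, 0, 0, 0.5, 0, 0.3, 0, 0, 0.5, 0, 0.3, 0, 0, 0.5, 0, 0.3, 0, 0, 0.5, 0, 0.3, 0, 0, 0.5, 0, 0.3, 0, 0, 0.5, 0, 0.3, 0, 0]
}}

```text
t: 27.27
ee_pos: [504.2, 219.5, 194.2]
orientation: [-0.001, -0.042, 0.999, 0.016]
force: [0.5, -0.5, 0.4]
opening: 42.5
grip_force: 0.0
```

```bash
python3 -c "
from h import *
im,d=get_image('top');P=cloud('top',d)
cv2.imwrite('pics/t10.png',cv2.resize(im[100:280,200:450],None,fx=3.2,fy=3.2,interpolation=cv2.INTER_CUBIC)[...,::-1])
def b(n,u0,u1,v0,v1,z0,z1):
  q=P[v0:v1,u0:u1].reshape(-1,3);q=q[(q[:,2]>z0)&(q[:,2]<z1)]
  if len(q):print(n,len(q),np.round(cv2.minEnclosingCircle(q[:,:2].astype(np.float32))[0],1),np.median(q[:,2]).round(1),q[:,2].max().round(1))
b('med',390,440,130,172,80,115);b('small',390,440,175,208,80,115);b('large',390,440,210,255,80,115)
b('jar',240,286,95,140,75,100);b('tape',246,282,248,286,12,30)
b('head',342,380,158,262,25,45);b('rat',342,380,158,262,17.5,45)
"
```

```text
med 155 [ 644.9 -150.5] 92.5 97.9
small 80 [ 555.1 -148.5] 92.1 98.9
large 234 [ 465.1 -152.7] 93.0 98.8
jar 616 [729.4 223.3] 85.5 91.9
head 21 [523.5 -14.8] 33.5 36.7
rat 356 [518.3  -9.3] 19.8 36.7
```

View pics/t10.png

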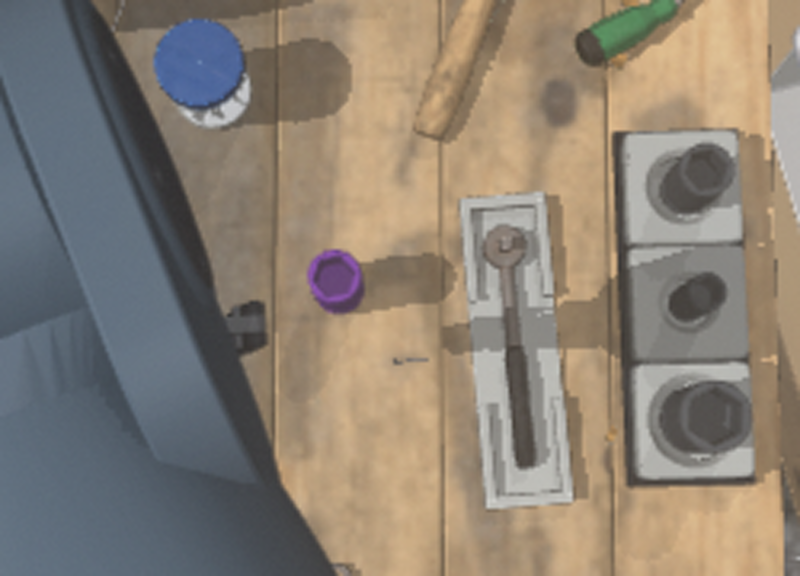

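All four items are in place. The three sockets are down in their own wells with tops at about 93 mm, at (705,170), (695,297) and (713,415). The ratchet lies flat in the tray at (515,345). The jar is unmoved, and the arm is clear of everything. The tape is hidden under the arm in this view, but nothing came near it. Handing in.

```bash
python3 -c "
from h import *
print(job_done())"
```

```text
the job is handed in; nothing more can be done
None
```

I put all three sockets in their own wells, laid the ratchet flat in the tray, and handed the job in at about 27 s; the hand-in call gave no verdict, and the tape was out of view in the last picture, though I never moved near it.

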